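# Turn the pen carousel to the scissors and hold it

## Task

Turn the carousel of the desk organiser by its wooden centre handle until the cup with the scissors faces squarely front, over the note tray, and finish still gripping the handle, holding the turntable still there so that I can pull the scissors out. Leave the organiser standing where it is on the desk (do not drag, swing round, tip or lift it), do not press on the cups or what stands in them, and leave the mug, mouse and stapler alone.

Things in the scene. Friction and masses are not known exactly. Their poses are not given: they have to be found in the camera images.
- organiser: Wooden desk organiser, loose on the desk, about 1.7 kg in all. Origin on the desk under the carousel's axis, z up. Base slab 190 wide (y), 14 mm thick, from 180 mm in front of the axis (-x, its front) to 95 mm behind; it does not turn with the carousel. A low open note tray (34 mm high, note pad and binder clips in it) stands along its front and marks it.
- carousel (a joint): Angle (rad) of the carousel on the base, about the vertical axis through the organiser's origin, anticlockwise seen from above. 0 or any whole turn = scissors squarely at the front. No stops, turns either way; light bearing friction (about 0.025 N m), stays where it is left. Its round platter is 180 mm across, top 30 mm above the desk.
- cups: Four white round cups with their contents, fixed to the carousel at 90 degrees to one another: 62 mm across, centres 52 mm from the axis, rims 125 mm and tallest contents 170 mm above the desk. One holds the scissors, the others pencils and pens, ruler and marker, glue stick and highlighter. Origin on the carousel's axis at desk height; -x points to the scissors' cup.
- scissors (a point): Middle of the two black finger loops of the scissors, which lean outwards over the rim of their cup, blades down: 78 mm from the carousel's axis, 148 mm above the desk.
- handle: The carousel's handle: a T on a steel post (16 mm thick) at its centre. The wooden cross-bar is 84 mm long, 16 mm thick and 24 mm high, underside 203 and top 227 mm above the desk; fixed to the carousel, it turns it. Origin on the carousel's axis at desk height; the bar lies along its y axis, square to the scissors' direction, so a grip across the bar closes along its x axis.
- handle_grip (a point): Centre of the handle's cross-bar, on the carousel's axis, 215 mm above the desk.
- tray_front (a point): Middle of the note tray at the organiser's front, 137 mm from the carousel's axis, 34 mm above the desk (at the height of the tray's rim).
- mug: White mug, 80 mm across, 95 mm high, with a handle; a bystander. Origin under its centre.
- mouse: Black computer mouse, 105 by 60 by 36 mm; a bystander. Origin under its centre.
- stapler: Grey stapler, 145 by 36 by 55 mm; a bystander. Origin under its centre.

How it is judged (in metres and radians):
On the way, in this order (a step that is already met when the one before it is completed fails the run):
1. the handle is gripped while the scissors still face away from the front (contact force between the fingers and handle above 4 N and (y of scissors in the frame of organiser below -0.035 m or y of scissors in the frame of organiser above 0.035 m or x of scissors in the frame of organiser above 0 m)), for 0.2 s.
2. the handle is gripped with the scissors at the front (contact force between the fingers and handle above 4 N and y of scissors in the frame of organiser between -0.012 and 0.012 m and x of scissors in the frame of organiser below 0 m), for 0.2 s.
At the end, for the whole second after the job is handed in: The scissors' loops are at the organiser's front, within 12 mm (9 degrees) of its front-back centre line; turntable still (under 0.06 rad/s); fingers grip the handle (over 4 N); organiser flat, moved under 30 mm, its tray under 50 mm; mug, mouse and stapler moved under 30 mm (all of step 2 and velocity of joint carousel between -0.06 and 0.06 rad/s and distance of each of organiser, mug, mouse, stapler from where it was at the start of the episode below 0.03 m and height (world z) of organiser below 0.004 m and angle between organiser's own z axis and vertical below 0.04 rad and distance of tray_front from where it was at the start of the episode below 0.05 m); the arm keeps its last pose, push and grip.
It fails at once if the organiser is dragged over 30 mm, swung round (tray over 50 mm), lifted or tipped (distance of organiser from where it was at the start of the episode above 0.03 m or height (world z) of organiser above 0.01 m or angle between organiser's own z axis and vertical above 0.1 rad or distance of tray_front from where it was at the start of the episode above 0.05 m).
It fails at once if the robot presses on the cups or what stands in them (contact force between any of the fingers, the arm and cups above 4 N).
It fails at once if the mug, the mouse or the stapler is disturbed (distance of any of mug, mouse, stapler from where it was at the start of the episode above 0.03 m).
It also fails if it takes over 69 s, if anything falls off the work surface, if the arm or the gripper's body presses on something with over 40 N, if the wrist force passes 120 N, or if a joint passes its speed limit or range.

## Robot

A 6-joint arm with a two-finger parallel gripper is mounted at the origin on the work surface. World frame = base frame: x ahead of the robot, y to its left, z up, the work surface at z = 0. Lengths are in mm, angles in rad, forces in N, time in s.
With the tool pointing down it reaches from about 325 to 900 mm from the base axis. Payload 6.1 kg.
Tool frame: the origin (TCP) lies on the centre line of the jaws, within the pads' length; the fingertips stand 19 mm ahead of it and the grasp point (between the pads) is the TCP; z points along the fingers, y is the line along which they close (so a half turn about z gives the same grasp; the last joint's range is limited). The gripper opens to 85 mm and grips with 20 to 120 N. Pads are 22 mm wide; open, the fingers measure 114 mm over their backs; the gripper's body (76 mm by 85 mm) begins 54 mm behind the grasp point. The pads swing forward as they close: fully open they stand 13 mm farther back than shut.
Start: joints at [-1.463, 0.22, 1.526, -0, 1.395, -0.126], TCP at [144.791, -607.99, 250.3] pointing down, gripper open.
Joint ranges: [-2.98, 2.98], [-0.91, 2.08], [0.09, 2.57], [-1.24, 4.39], [0.2, 2.65], [-2.68, 2.68]. Speed limits (rad/s): [2.57, 2.57, 3.01, 3.14, 3.14, 3.14].

## Interface

Orientations are given as a unit quaternion [x, y, z, w].
In Python, from cell import * gives the robot as it stands.
- The arm moves only by the tool drive_tool, never from a script. Its argument "increments" is text: rows parted by semicolons, each of 4 numbers parted by spaces: the shift along the tool's x, y, z normalised to -1 to 1, where 1 is 80 cm, then the turn about the tool's z normalised to -1 to 1, where 1 is 180 degrees. A call has 1 to 20 rows; each row is the pose to reach, as a shift and turn from the pose commanded when the call began, along the tool's axes at that moment, turning the shorter way round; what a row does not reach only later rows make up. A row lasts 1/12 s, in which the tool goes at most 41.7 mm and 7.16 degrees, less where a joint would pass 70% of its speed; a pose out of reach is approached as far as the arm can. A call with a number of a shift or a turn outside -1 to 1 is refused whole. A call with a gripper value outside its range is refused whole. "grip" is the closure, from 0 (fully open) to 1 (shut), set as the call begins (left out, the last holds). The fingers move at their own pace and stop on an object; "force" is the grip in N (left out, the last holds). Time passes only in rows, so rows that repeat a pose let the fingers close. It gives the time, the measured TCP pose, the force, the opening and the grip force at its end, in the units of the state.
- read_state(): the state, without advancing time (a new reading comes with each control period).
- snapshot(name): name is "scene" or "top" or "wrist"; returns a dict with "color" (384x512x3 uint8, red, green, blue), "mtx" (3x3 intrinsics, pixels), "cam_to_world" (4x4, takes a point from camera to world coordinates). Camera axes: x right, y up, looking along -z (the intrinsics and any distortion apply to the point x, -y, -z); pixel columns grow to the right and rows downward; lengths in mm; the calibration is good to about 2 mm. A picture is of the moment at which its call begins. There is no depth.
- job_done(): hands the job in; it is judged then, once.
Trained networks look in a picture, given as the dict that the camera call returned (one of the last four; its "shot" number tells which), for a name from the list of things; names that differ only in an ending like _2 or _b are one class to them, and where a whole thing is asked for, a point or a joint stands for the part that bears it (a point fixed in the world has none). Each returns a list of dicts, best first, with "confidence" (0 to 1); they miss things now and then, are a little off and sometimes report something else, mostly with a low value. They report only what shows in the picture. A call takes as long as a camera call.
- masks_of(thing, picture): "region" (384x512 bool, what is visible of it) and "pixel" ([row, column] in pixels, amid what is visible of it).
The state is a dict: "time_s": time; "qpos": joint angles; "joint_vel": joint speeds; "joint_efforts": joint torques, N m; "tool_pos": TCP position; "tcp_rot": TCP orientation; "force": force on the tool from outside, world axes, zero at the start; "torque": the same for the moment, N m; "gripper_width": finger opening in mm; "finger_force": force on a finger pad.
Only numpy, scipy, OpenCV 4.12 (cv2) and the standard library are available. Lean on these libraries where they do the work, as an engineer would, in place of code of your own. Each camera call takes 0.05 s, during which the arm holds its last target. There are 200 camera calls.

## Working session

There is one attempt and no reset: what is moved stays moved. The work goes in short steps, Python scripts to look and compute and a tool call to move; the robot and the scene stay as the last step left them, time stands still between calls to the robot, and variables do not carry over. Pictures are saved under pics/ and viewed, at most 10 in all, crops included, and the job is handed in when it is done.

Besides the shell and the picture viewer there is one more tool, called after "Emit:" as name(argument=value, ...) on one line, values as JSON. drive_tool: Moves the arm, as the interface text tells. Its arguments: {"type":"object","properties":{"increments":{"type":"string"},"grip":{"type":"number"},"force":{"type":"number"}},"required":["increments"]}

```bash
mkdir -p pics; cat > h.py <<'E'
from cell import *
import numpy as np, cv2
def ray(p,px):
    K=np.array(p["mtx"]);T=np.array(p["cam_to_world"])
    d=np.linalg.inv(K)@[px[1],px[0],1]; d=T[:3,:3]@[d[0],-d[1],-d[2]]
    return T[:3,3],d
def at(p,px,z):
    o,d=ray(p,px); return o+d*(z-o[2])/d[2]
E
python3 - <<'E'
from h import *
s=read_state();print(s["tool_pos"],s["tcp_rot"],s["gripper_width"])
Z=dict(handle=215,scissors=148,organiser=30,tray_front=34,cups=125,mug=50,mouse=18,stapler=30,handle_grip=215)
im=[]
for n in("top","scene"):
    p=snapshot(n);im.append(p["color"])
    print(n,np.round(np.array(p["cam_to_world"])[:3,3]))
    for t in Z:
        for m in masks_of(t,p)[:2]:
            print(t,round(m["confidence"],2),np.round(m["pixel"]),np.round(at(p,m["pixel"],Z[t])),m["region"].sum())
            if t=="handle": 
                ys,xs=np.nonzero(m["region"]);r=cv2.minAreaRect(np.c_[xs,ys].astype(np.float32));
                print([np.round(at(p,(b,a),227)) for a,b in cv2.boxPoints(r)])
cv2.imwrite("pics/a.png",im[0][:,:,::-1]);cv2.imwrite("pics/b.png",im[1][:,:,::-1])
E
```

```text
[ 144.72955961 -607.43121076  249.18557998] [ 9.93175227e-01  1.16627620e-01 -3.38190758e-07 -9.83349635e-04] 85.2820268156853
top [ 448.   54. 1283.]
handle 0.69 [211. 260.] [596.  74. 215.] 222
[array([637.,  85., 227.]), array([640.,  66., 227.]), array([556.,  53., 227.]), array([553.,  71., 227.])]
scissors 0.79 [212. 269.] [603.  52. 148.] 1680
tray_front 0.91 [234. 261.] [554.  74.  34.] 5838
cups 0.6 [216. 272.] [595.  43. 125.] 1734
mug 0.73 [234. 339.] [ 555. -152.   50.] 795
mouse 0.93 [208. 200.] [629. 259.  18.] 626
stapler 0.82 [152. 255.] [803.  97.  30.] 526
stapler 0.67 [234. 339.] [ 558. -156.   30.] 776
handle_grip 0.72 [213. 258.] [591.  81. 215.] 225
scene [1152. -266. 1049.]
handle 0.7 [171. 257.] [594.  67. 215.] 293
[array([566.,  41., 227.]), array([554.,  67., 227.]), array([644.,  81., 227.]), array([654.,  55., 227.])]
scissors 0.79 [200. 250.] [620.  29. 148.] 2527
organiser 0.85 [204. 256.] [568.  76.  30.] 6000
tray_front 0.56 [206. 249.] [568.  55.  34.] 5837
cups 0.77 [203. 254.] [618.  43. 125.] 2392
cups 0.35 [208. 249.] [626.  23. 125.] 6053
mug 0.84 [239. 175.] [ 562. -167.   50.] 1310
mouse 0.65 [190. 317.] [615. 258.  18.] 605
stapler 0.89 [271. 310.] [818.  87.  30.] 1018
handle_grip 0.65 [176. 259.] [609.  64. 215.] 251
```

View pics/a.png

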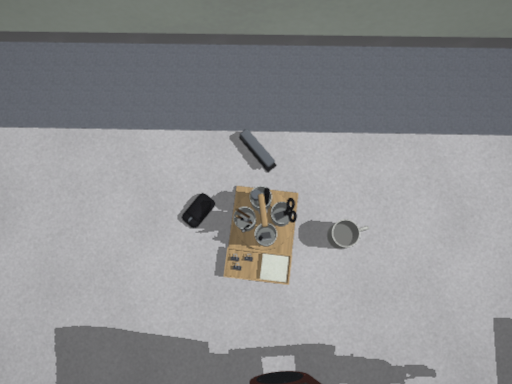

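View pics/b.png

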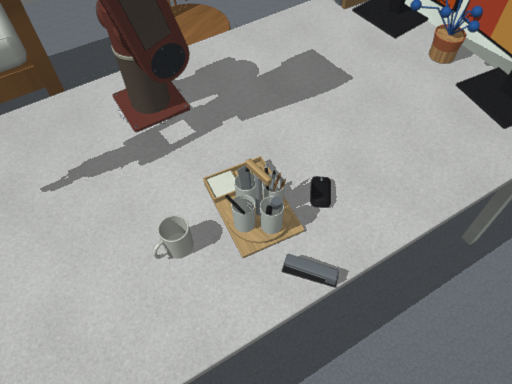

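Top view: organiser centre is near (264,215), with the tray at the bottom (toward the robot, −x). The scissors are at the right (291,210), and the handle bar runs roughly along x. The mug at (344,234), mouse at (198,210) and stapler at (257,150) are all clear. The scene view agrees. The carousel must turn about 104° clockwise, so I'll hover with the wrist pre-wound to tool-x ≈ 3.3 rad.

Emit:
drive_tool(increments="0 0 -0.05 0; 0.745 -0.689 -0.15 -0.75;0.745 -0.689 -0.15 -0.75;0.745 -0.689 -0.15 -0.75;0.745 -0.689 -0.15 -0.75;0.745 -0.689 -0.15 -0.75;0.745 -0.689 -0.15 -0.75;0.745 -0.689 -0.15 -0.75;0.745 -0.689 -0.15 -0.75;0.745 -0.689 -0.15 -0.75;0.745 -0.689 -0.15 -0.75;0.745 -0.689 -0.15 -0.75;0.745 -0.689 -0.15 -0.75;0.745 -0.689 -0.15 -0.75;0.745 -0.689 -0.15 -0.75;0.745 -0.689 -0.15 -0.75;0.745 -0.689 -0.15 -0.75;0.745 -0.689 -0.15 -0.75;0.745 -0.689 -0.15 -0.75;0.745 -0.689 -0.15 -0.75", grip=0, force=40)

```text
time_s: 2.67
tool_pos: [584.3, 48.5, 368.3]
tcp_rot: [0.269, 0.963, 0.0, 0.0]
force: [0.7, -0.7, 1.5]
gripper_width: 85.6
finger_force: 0.0
```

Emit:
drive_tool(increments="0 0 0 -0.222;0 0 0 -0.222;0 0 0 -0.222;0 0 0 -0.222;0 0 0 -0.222;0 0 0 -0.222;0 0 0 -0.222;0 0 0 -0.222;0 0 0 -0.222;0 0 0 -0.222")

```text
time_s: 3.5
tool_pos: [583.5, 46.4, 368.0]
tcp_rot: [-0.072, 0.997, 0.0, 0.0]
force: [-0.2, -1.0, -0.4]
gripper_width: 85.0
finger_force: 0.0
```

```bash
python3 - <<'E'
from h import *
s=read_state();q=s["tcp_rot"];print(s["tool_pos"],q,2*np.arctan2(q[1],q[0]))
for n in("wrist",):
    p=snapshot(n);print(np.round(np.array(p["cam_to_world"]),2),np.round(p["mtx"]))
    im=p["color"].copy()
    for t,z in dict(handle=227,handle_grip=227,scissors=148).items():
        for m in masks_of(t,p)[:2]:
            print(t,round(m["confidence"],2),np.round(m["pixel"]),np.round(at(p,m["pixel"],z)),m["region"].sum())
            if "handle" in t:
                ys,xs=np.nonzero(m["region"]);r=cv2.minAreaRect(np.c_[xs,ys].astype(np.float32));
                print([np.round(at(p,(b,a),227)) for a,b in cv2.boxPoints(r)])
    cv2.imwrite("pics/c.png",im[:,:,::-1])
# zoomed top
p=snapshot("top");c=p["color"][170:300,190:320];cv2.imwrite("pics/d.png",cv2.resize(c,(580,580),interpolation=cv2.INTER_CUBIC)[:,:,::-1])
E
```

```text
[583.51861552  46.37376454 367.98116055] [-7.20332919e-02  9.97402228e-01  1.18203363e-05  2.96046565e-05] 3.28578411786462
[[-1.4000e-01 -9.5000e-01 -2.9000e-01  5.1159e+02]
 [ 9.9000e-01 -1.4000e-01 -4.0000e-02  3.5770e+01]
 [-0.0000e+00 -2.9000e-01  9.6000e-01  4.9210e+02]
 [ 0.0000e+00  0.0000e+00  0.0000e+00  1.0000e+00]] [[337.   0. 256.]
 [  0. 337. 192.]
 [  0.   0.   1.]]
handle 0.7 [199. 277.] [595.  66. 227.] 1966
[array([556.,  51., 227.]), array([553.,  69., 227.]), array([636.,  84., 227.]), array([639.,  64., 227.])]
handle_grip 0.6 [195. 277.] [591.  65. 227.] 1907
[array([556.,  51., 227.]), array([554.,  69., 227.]), array([636.,  84., 227.]), array([639.,  64., 227.])]
handle_grip 0.52 [290. 262.] [681.  67. 227.] 2374
[array([657.,  28., 227.]), array([637.,  47., 227.]), array([705., 107., 227.]), array([728.,  88., 227.])]
scissors 0.73 [174. 266.] [594.  59. 148.] 10870
```

View pics/c.png

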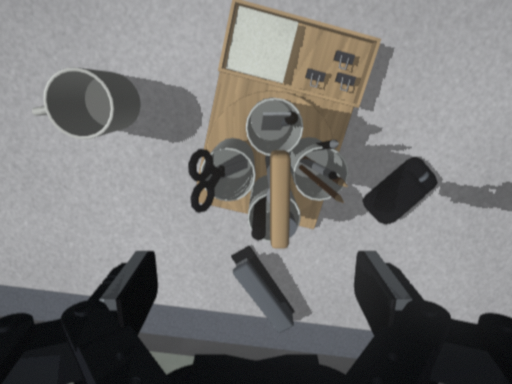

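The wrist view shows the bar from (279,152) to (279,247) and the scissors loops at (201,180). The tray rim corners are about (235,2), (380,40), (358,107) and (219,70). I'll compute the front direction from the tray.

```bash
python3 - <<'E'
from h import *
p=snapshot("wrist")
c=[at(p,x,34) for x in [(2,235),(40,380),(107,358),(70,219)]]
print(np.round(c))
for a,b in((1,0),(2,3)): d=c[a]-c[b];print("y axis ang",np.arctan2(d[1],d[0])-np.pi/2, np.linalg.norm(d))
m=np.mean(c,0);d=m-[596,67,34];print("tray mid",m,np.arctan2(-d[1],-d[0]),np.hypot(*d[:2]))
for z,px in((148,(165,202)),(148,(195,203)),(148,(180,202))): 
    l=at(p,px,z);d=l-[596,67,148];print("loop",l,np.arctan2(d[1],d[0]),np.hypot(*d[:2]))
# top camera base corners
E
```

```text
[[415.  -4.  34.]
 [431. 181.  34.]
 [514. 172.  34.]
 [495. -14.  34.]]
y axis ang -0.085658046503442 185.08816657074166
y axis ang -0.10240544976300914 187.4289112251605
tray mid [463.6203846   83.82919866  34.        ] -0.12645002343471448 133.44506173120726
loop [594.08547256  -8.62742501 148.        ] -1.5961061745526794 75.65165450298703
loop [626.51168881  -4.33237162 148.        ] -1.166607400628625 77.58395707444481
loop [610.15834848  -7.03015532 148.        ] -1.3818271509635303 75.37189614934354
```

View pics/d.png

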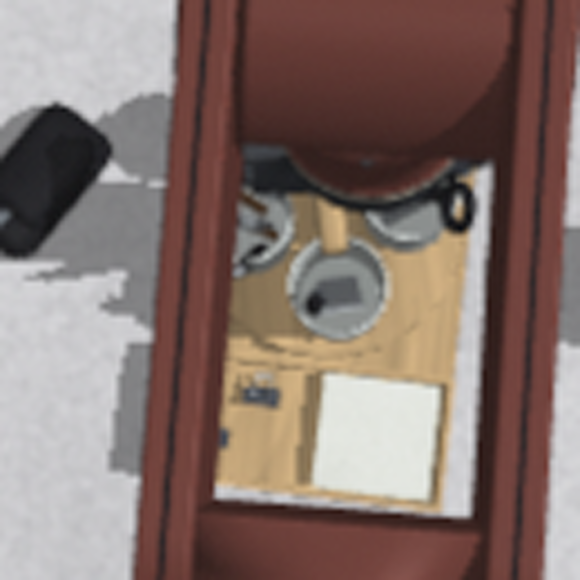

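Emit:
drive_tool(increments="-0.0203 0.0232 0 -0.0067;-0.0203 0.0232 0 -0.0067;-0.0203 0.0232 0.03 -0.0067;-0.0203 0.0232 0.06 -0.0067;-0.0203 0.0232 0.09 -0.0067;-0.0203 0.0232 0.11 -0.0067;-0.0203 0.0232 0.13 -0.0067;-0.0203 0.0232 0.15 -0.0067;-0.0203 0.0232 0.165 -0.0067;-0.0203 0.0232 0.175 -0.0067;-0.0203 0.0232 0.182 -0.0067;-0.0203 0.0232 0.188 -0.0067;-0.0203 0.0232 0.188 -0.0067;-0.0203 0.0232 0.188 -0.0067;-0.0203 0.0232 0.188 -0.0067")

```text
time_s: 5.05
tool_pos: [597.4, 67.1, 218.5]
tcp_rot: [-0.083, 0.997, -0.0, 0.001]
force: [-0.6, -0.3, 0.7]
gripper_width: 85.1
finger_force: 0.0
```

Emit:
drive_tool(increments="0 0 0 0;0 0 0 0;0 0 0 0;0 0 0 0;0 0 0 0;0 0 0 0;0 0 0 0;0 0 0 0;0 0 0 0;0 0 0 0;0 0 0 0;0 0 0 0;0 0 0 0;0 0 0 0;0 0 0 0", grip=1, force=30)

```text
time_s: 6.3
tool_pos: [596.8, 68.7, 217.4]
tcp_rot: [-0.084, 0.996, 0.001, 0.0]
force: [-0.1, 5.8, -0.8]
gripper_width: 15.3
finger_force: 33.7
```

Gripped. There's a 6 N side load in y, so I'll shift +1.6 mm to relieve it and turn slowly.

Emit:
drive_tool(increments="0 0.002 0 0;0 0.002 0 0.01;0 0.002 0 0.025;0 0.002 0 0.04;0 0.002 0 0.055;0 0.002 0 0.07;0 0.002 0 0.085;0 0.002 0 0.1;0 0.002 0 0.115;0 0.002 0 0.13;0 0.002 0 0.145;0 0.002 0 0.16;0 0.002 0 0.175;0 0.002 0 0.19;0 0.002 0 0.205;0 0.002 0 0.22;0 0.002 0 0.235;0 0.002 0 0.25;0 0.002 0 0.26;0 0.002 0 0.26")

```text
time_s: 7.97
tool_pos: [596.9, 69.1, 217.4]
tcp_rot: [0.32, 0.948, 0.0, 0.0]
force: [3.6, 2.5, -1.6]
gripper_width: 15.6
finger_force: 33.5
```

Emit:
drive_tool(increments="0 0.001 0 0;0 0.001 0 0.01;0 0.001 0 0.025;0 0.001 0 0.04;0 0.001 0 0.06;0 0.001 0 0.08;0 0.001 0 0.1;0 0.001 0 0.12;0 0.001 0 0.14;0 0.001 0 0.16;0 0.001 0 0.18;0 0.001 0 0.2;0 0.001 0 0.22;0 0.001 0 0.24;0 0.001 0 0.26;0 0.001 0 0.28;0 0.001 0 0.3;0 0.001 0 0.315;0 0.001 0 0.325;0 0.001 0 0.325")

```text
time_s: 9.63
tool_pos: [597.2, 69.3, 217.4]
tcp_rot: [0.742, 0.671, 0.0, 0.0]
force: [2.7, 1.6, -1.9]
gripper_width: 15.4
finger_force: 33.5
```

```bash
python3 - <<'E'
from h import *
s=read_state();q=s["tcp_rot"];print(s["tool_pos"],2*np.arctan2(q[1],q[0]),s["force"],s["finger_force"])
p=snapshot("wrist");cv2.imwrite("pics/e.png",p["color"][:,:,::-1])
p=snapshot("scene");cv2.imwrite("pics/f.png",cv2.resize(p["color"][130:280,150:350],(800,600),interpolation=cv2.INTER_CUBIC)[:,:,::-1])
E
```

```text
[597.23813263  69.29141462 217.38824584] 1.4703567944944826 [ 2.73593448  1.60509136 -1.92681894] 33.473950972402235
```

View pics/e.png

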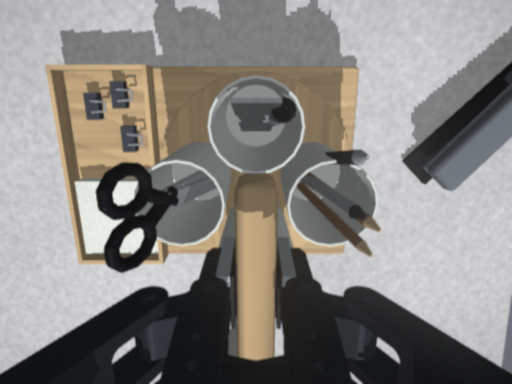

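View pics/f.png

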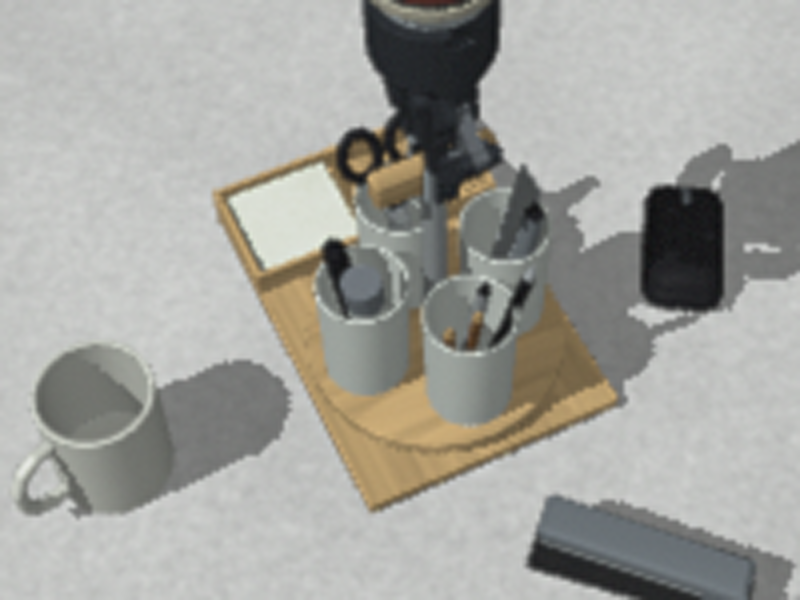

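The wrist view shows the scissors loops at (125,191) and (131,242), over the tray, whose corners are (48,66), (80,263), (162,263) and (148,66). The scene view agrees, and the organiser hasn't visibly moved. Next is a numeric check.

```bash
python3 - <<'E'
from h import *
p=snapshot("wrist")
g=lambda r,c,z:at(p,(r,c),z)
an=lambda a,b:np.arctan2(*(a-b)[1::-1])-np.pi/2
t=[g(66,48,34),g(263,80,34),g(263,162,34),g(66,148,34)]
print(np.round(t),an(t[0],t[1]),an(t[3],t[2]))
b=[g(68,357,14),g(252,342,14)];print(np.round(b),an(b[0],b[1]))
m=np.mean(t,0);ax=np.array([597,69]);d=ax-m[:2];print(m,"front yaw via axis",np.arctan2(d[1],d[0]),np.hypot(*d))
bm=np.mean(b,0)-m;print("centreline yaw",np.arctan2(bm[1],bm[0]))
l=g(217,128,148);d=ax-l[:2];print(l,"scissors yaw",np.arctan2(d[1],d[0]),np.hypot(*d))
e=g(180,255,227);print(e,an(e,np.r_[ax,227]))
E
```

```text
[[431. 180.  34.]
 [411.  -8.  34.]
 [495. -16.  34.]
 [516. 171.  34.]] -0.10498488746696166 -0.11599398923653159
[[700. 152.  14.]
 [682. -32.  14.]] -0.097981075534191
[463.34957407  81.8036272   34.        ] front yaw via axis -0.09550791080488942 134.2623149722662
centreline yaw -0.09512888621274214
[520.73088545  76.26404734 148.        ] scissors yaw -0.09495589218732488 76.61425597557135
[602.80300401 112.85718126 227.        ] -0.1315517735648264
```

Emit:
drive_tool(increments="0 0 0 0;0 0 0 0;0 0 0 0;0 0 0 0;0 0 0 0;0 0 0 0")

```text
time_s: 10.28
tool_pos: [597.2, 69.3, 217.4]
tcp_rot: [0.742, 0.671, 0.0, 0.0]
force: [4.2, 1.2, -2.9]
gripper_width: 15.8
finger_force: 33.1
```

```bash
python3 -c "
from cell import *
print(read_state()['finger_force'],job_done())"
```

```text
the job is handed in; nothing more can be done
33.12300738383783 None
```

I turned the carousel until the scissors measured within about 1° of squarely front over the note tray, and the gripper is still holding the handle at about 33 N. The organiser stayed in place to within about 2 mm as measured, the mug, mouse and stapler were left alone, and the job is handed in; no verdict came back.

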